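# Hold the parts washer's lid open

## Task

The wash is over: turn the selector knob on the bench parts washer clockwise to its three-dot mark, letting it click in, and only then raise the washer's lid by its bar handle to 50 degrees open from closed, so that a colleague can take out the fittings while drips run back into the tank. The lid falls shut by itself, so finish while still holding it still at that angle in the gripper; leave the things lying on and around the washer where they are.

Things in the scene. Friction and masses are not known exactly. Their poses are not given: they have to be found in the camera images.
- washer: bench parts washer, fixed: a steel tank 200 mm deep (x), 240 mm wide, 120 mm high with a hinged lid, and joined to its right a grey control deck, 118 mm wide and 100 mm high, carrying the selector; 360 mm wide in all. Origin at the centre of its underside on the table; x points away from its front (the side nearest the robot at yaw 0), y to its left, z up. In its frame the selector's axis is at x -45, y -120 mm, and the lid spans x -100 to 90, y -58 to 178 mm
- selector (a joint): selector angle, rad; grows clockwise seen from above. Four click-in positions: 0 one dot, 0.6 two dots, 1.2 three dots, 1.8 four dots; it starts at or between the first two. Turning over a hump takes about 0.06 N m; let go within 0.2 rad of a position it snaps into it. Its white line points to the washer's front (-x) at 0, and to (-cos, +sin) of the angle in the washer's x, y
- selector_grip (a point): point on the selector's axis at grip height, 133 mm above the table, 7 mm below the top of the black bar grip (42 mm long along its white line, 14 mm thick, 32 mm tall, rising from a 44 mm disc on the control deck, whose disc top is 110 mm above the table). The dots lie on a white disc round it at 41 mm from its axis
- lid (a joint): lid angle, rad: 0 shut and level, grows as it opens, stop at 1.45; 50 degrees is 0.873. Steel lid of about 0.4 kg (0.3 to 0.5), falls shut from any angle; no latch, 2 to 3 N at the handle lift it
- lid_handle (a point): middle of the lid's round black bar handle, 100 mm long, parallel to the hinge (the washer's y) and 35 mm above the lid's upper face, 30 mm behind its front edge, on its centre line: 165 mm above the table when shut. It is 11 mm thick and can be pinched from above across the bar. Moves with the lid; in the lid's frame it is 160 mm in -x and 45 mm in +z from lid_hinge
- lid_hinge (a point): middle of the hinge line at the rear edge of the tank, 120 mm above the table; the hinge runs along the washer's y, and the lid reaches from it towards the washer's front (190 mm) when shut
- spool: small wooden thread spool, 28 mm across, 34 mm tall, standing on the rear of the washer's control deck; a bystander, to be left alone. Origin at the centre of its underside
- cup: white ceramic cup, 76 mm across, 95 mm tall, beside or in front of the washer; a bystander, to be left alone. Origin at the centre of its underside
- flask: green drinks flask, 72 mm across, 230 mm tall, standing to the left and rear of the washer; a bystander, to be left alone. Origin at the centre of its underside
- jar: small clear jar, 48 mm across, 55 mm tall, in front of or beside the washer; a bystander, to be left alone. Origin at the centre of its underside
- phone: black phone with a grey glass face, 150 x 74 x 9 mm, lying right of the washer; a bystander, to be left alone. Origin at the centre of its underside
- hoop: wooden ring, 120 mm across, 12 mm tall, lying behind the washer; a bystander, to be left alone. Origin at the centre of its underside
- driver: screwdriver lying right of the washer; a bystander, to be left alone. Origin at the middle of its length, on its underside

How it is judged:
On the way, in this order (a step that is already met when the one before it is completed fails the run):
1. the selector is clicked into the three-dot position with the lid still shut (value of joint selector between 1.08 and 1.32 rad and value of joint lid below 0.1 rad), for 0.2 s.
2. the lid is held by the fingers at 50 degrees, within 7 (value of joint lid between 0.753 and 0.993 rad and contact force between the fingers and lid above 0.5 N), for 0.3 s.
At the end, for the whole second after the job is handed in: The lid stands still at 50 degrees open, within 7 degrees, held by the fingers touching it (over 0.5 N), the selector is within 0.12 rad of the three-dot position, and no bystander has moved more than 30 mm (all of step 2 and value of joint selector between 1.08 and 1.32 rad and velocity of joint lid between -0.1 and 0.1 rad/s and distance of each of spool, cup, flask, jar, phone, hoop, driver from where it was at the start of the episode below 0.03 m); the arm keeps its last pose, push and grip.
It fails at once if the lid is raised (over 0.2 rad) while the selector is not at three dots (value of joint lid above 0.2 rad and not (value of joint selector between 1 and 1.4 rad)).
It fails at once if a bystander is pushed over 30 mm or knocked over (distance of any of spool, cup, flask, jar, phone, hoop, driver from where it was at the start of the episode above 0.03 m or angle between any of cup, flask, jar, spool's own z axis and vertical above 0.5 rad).
It also fails if it takes over 43 s, if anything falls off the work surface, if the arm or the gripper's body presses on something with over 40 N, if the wrist force passes 120 N, or if a joint passes its speed limit or range.

## Robot

A 7-joint arm with a two-finger parallel gripper is mounted at the origin on the work surface. World frame = base frame: x ahead of the robot, y to its left, z up, the work surface at z = 0. Lengths are in m, angles in rad, forces in N, time in s.
With the tool pointing down it reaches from about 0.4 to 0.9 m from the base axis. Payload 5.5 kg.
Tool frame: the origin (TCP) lies midway between the tips of the shut fingers; the grasp point (between the pads) lies 19 mm behind it (manip.grip_depth is the distance from the TCP to the grasp point, in m); z points along the fingers, x is the direction in which the jaws open and shut, and the axes are right-handed (so a half turn about z gives the same grasp; the last joint's range is limited). The gripper opens to 92 mm and grips with 3 to 60 N. Pads are 19 mm wide; open, the fingers measure 130 mm over their backs; the gripper's body (75 mm by 190 mm) begins 47 mm behind the grasp point.
Start: joints at [-0.86, 0.501, -0.427, 1.55, 0.221, 1.138, -0.21], TCP at [0.281, 0.586, 0.227] pointing down, gripper open.
Joint ranges: [-2.88, 2.88], [-0.31, 2.03], [-1.54, 1.56], [0.2, 2.42], [-1.41, 4.55], [0.19, 2.02], [-2.57, 2.57]. Speed limits (rad/s): [2.57, 2.57, 3.14, 3.14, 3.14, 3.14, 3.14].

## Interface

Orientations are given as a unit quaternion [x, y, z, w].
In Python, from bench import manip, effector, viewer gives the robot as it stands. Calls block until the motion is done:
- manip.move_pose(position, orientation): joint-space move of the TCP to a pose.
- manip.servo_line(position, ori=None, vel=0.15): straight line of the TCP; ori=None keeps the orientation; vel is the mean speed in m/s.
- manip.movej(angles): joint-space move.
- effector.open_jaws() and effector.close(f_grip=None): open the fingers fully, or close them until they stop; f_grip is the grip in N (None keeps the last).
- manip.sleep(seconds).
- manip.solve_ik(position, orientation): joint angles nearest the present ones, or None.
- viewer.get_image(name): name is "scene" or "top" or "wrist"; returns the picture (400x640x3 uint8, red, green, blue); there is no depth.
- viewer.get_calibration(name): a dict with "vfov" (degrees; the focal length in pixels is half the picture's height over the tangent of half this angle, whatever the lens; pixels are square), "cx", "cy" (the principal point, pixels), "dist_coeffs" ([k1, k2, p1, p2, k3] as OpenCV has them; the pictures are not rectified), "eye" and "attitude" of the camera in the world. Camera axes: x right, y down, z forward; pixel columns grow to the right and rows downward; lengths in m; the calibration is good to about 2 mm. A picture is of the moment at which its call begins: read the wrist's pose just before it. get_calibration takes no time and is no camera call; for the wrist camera it gives the pose at the moment of the call.
A pose or a line that the arm cannot do raises manip.PlanningError and nothing moves.
- manip.hand_in(): hands the job in, once; it reports no verdict.
Readings, each from a call of its own:
- manip.current_clock(): time.
- manip.current_q(): joint angles.
- manip.current_joint_velocities(): joint speeds.
- manip.current_tau(): joint torques, N m.
- manip.current_tool_pos(): TCP position.
- manip.current_tcp_rot(): TCP orientation.
- manip.current_force(): force on the tool from outside, world axes, zero at the start.
- manip.current_wrist_torque(): the same for the moment, N m.
- manip.current_finger_gap(): finger opening in m.
Only numpy, scipy, OpenCV 4.12 (cv2) and the standard library are available. Lean on these libraries where they do the work, as an engineer would, in place of code of your own. Each camera call takes 0.05 s, during which the arm holds its last target.

## Working session

There is one attempt and no reset: what is moved stays moved. The work goes in short steps, each a Python script; the robot and the scene stay as the last script left them, time stands still between calls to the robot, and variables do not carry over. Pictures are saved under pics/ and viewed, and the job is handed in when it is done.

```bash
mkdir -p pics; python3 - <<'E'
from bench import manip, effector, viewer
import cv2
for n in ("scene","top","wrist"):
    c=viewer.get_calibration(n); print(n,c)
    cv2.imwrite(f"pics/{n}0.png",viewer.get_image(n)[:,:,::-1])
print(manip.current_clock(),manip.current_tool_pos(),manip.current_tcp_rot(),manip.current_finger_gap(),manip.grip_depth)
E
```

```text
scene {'vfov': 49.521381263345916, 'cx': 311.26311934327174, 'cy': 193.30536110402005, 'dist_coeffs': array([0.04127787, 0.        , 0.        , 0.        , 0.        ]), 'eye': array([ 1.24898477, -0.04151342,  0.95821849]), 'attitude': array([ 0.67998588,  0.64657592, -0.23131781, -0.25700361])}
top {'vfov': 52.27610411973533, 'cx': 317.51248479735233, 'cy': 203.97447410056483, 'dist_coeffs': array([-0.08727674,  0.        ,  0.        ,  0.        ,  0.        ]), 'eye': array([0.39345621, 0.01135503, 1.27423326]), 'attitude': array([ 0.70951952, -0.70090819,  0.0500319 , -0.05297713])}
wrist {'vfov': 62.19534456733712, 'cx': 322.2162709033339, 'cy': 193.97712330196634, 'dist_coeffs': array([-0.02164636,  0.        ,  0.        ,  0.        ,  0.        ]), 'eye': array([0.20558813, 0.62193632, 0.38393795]), 'attitude': array([0.8361602 , 0.5257844 , 0.08226044, 0.13274076])}
0.15 [0.28119726 0.58542656 0.22590034] [ 8.46438393e-01  5.32486137e-01 -6.56555336e-04  3.60854306e-04] 0.09186810365431743 0.0188
```

View pics/scene0.png

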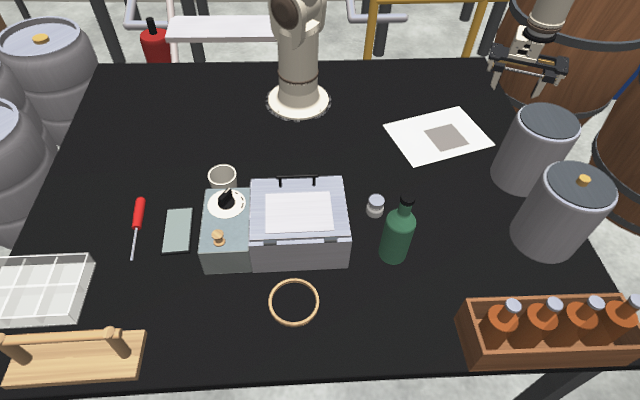

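View pics/top0.png

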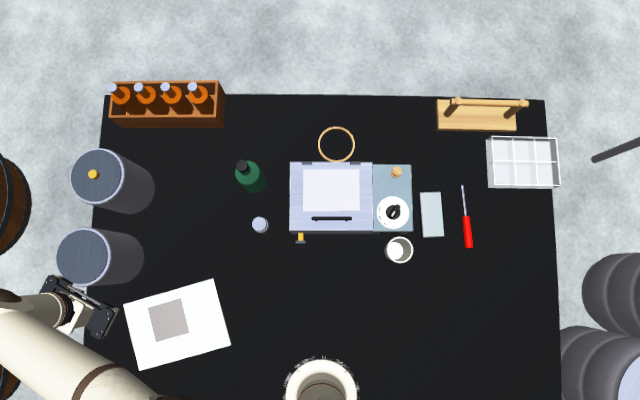

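View pics/wrist0.png

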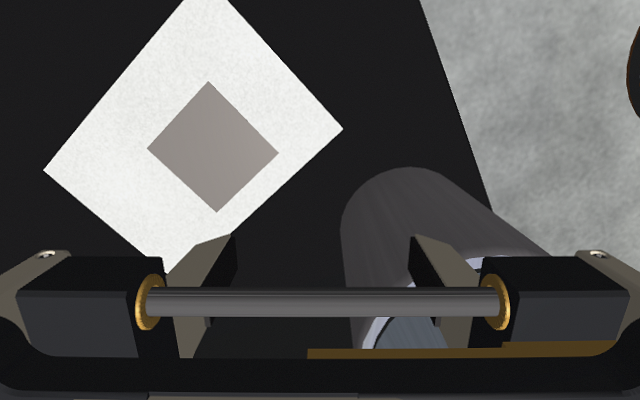

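```bash
python3 - <<'E'
import cv2
t=cv2.imread("pics/top0.png"); s=cv2.imread("pics/scene0.png")
cv2.imwrite("pics/topc.png",cv2.resize(t[150:270,280:440],None,fx=5,fy=5,interpolation=cv2.INTER_CUBIC))
cv2.imwrite("pics/scenec.png",cv2.resize(s[160:280,190:350],None,fx=5,fy=5,interpolation=cv2.INTER_CUBIC))
E
```

```text
(no output)
```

View pics/topc.png

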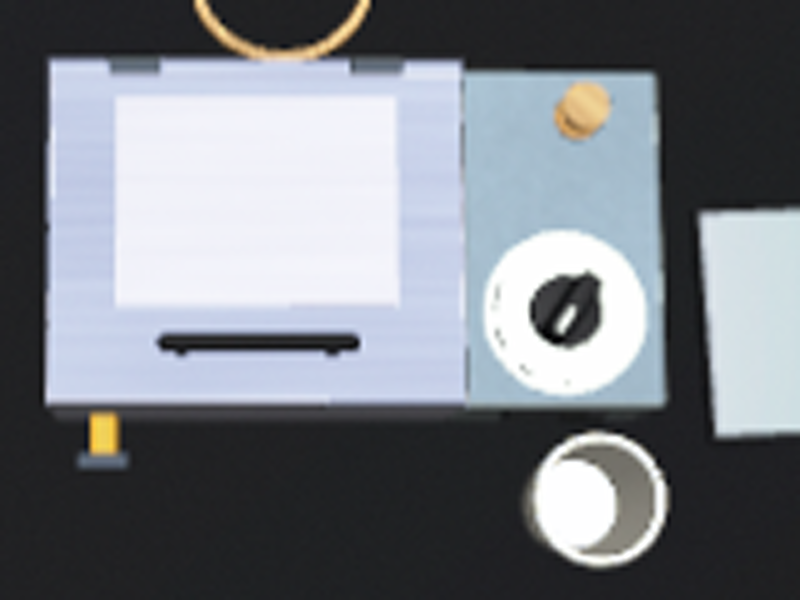

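View pics/scenec.png

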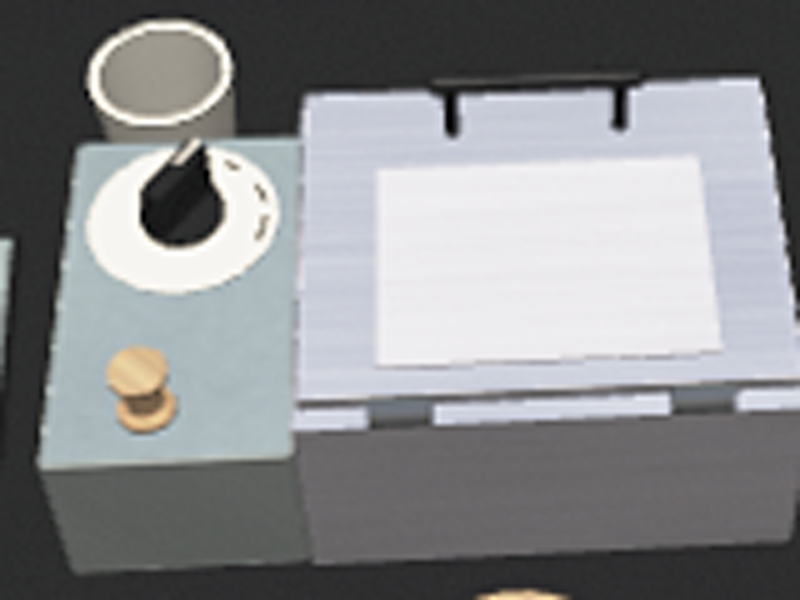

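```bash
cat > h.py <<'E'
import numpy as np, cv2
from scipy.spatial.transform import Rotation as R
from scipy.optimize import least_squares
def K(c):
    f=200/np.tan(np.radians(c['vfov'])/2); return np.array([[f,0,c['cx']],[0,f,c['cy']],[0,0,1]])
def ray(c,uv):
    p=cv2.undistortPoints(np.array([[uv]],float),K(c),c['dist_coeffs'])[0,0]
    d=R.from_quat(c['attitude']).apply([p[0],p[1],1]); return c['eye'],d/np.linalg.norm(d)
def tri(rs):
    A=np.zeros((3,3));b=np.zeros(3)
    for o,d in rs:
        P=np.eye(3)-np.outer(d,d);A+=P;b+=P@o
    x=np.linalg.solve(A,b); return x,max(np.linalg.norm((np.eye(3)-np.outer(d,d))@(x-o)) for o,d in rs)
def onz(c,uv,z):
    o,d=ray(c,uv); return o+d*(z-o[2])/d[2]
def proj(c,X):
    Rm=R.from_quat(c['attitude']).inv(); rv=Rm.as_rotvec(); t=-Rm.apply(c['eye'])
    return cv2.projectPoints(np.array(X,float).reshape(-1,3),rv,t,K(c),c['dist_coeffs'])[0][:,0]
E
python3 - <<'E'
from h import *
from bench import viewer
ct,cs=viewer.get_calibration("top"),viewer.get_calibration("scene")
T=lambda u:((u[0]+.5)/5-.5+280,(u[1]+.5)/5-.5+150)
S=lambda u:((u[0]+.5)/5-.5+190,(u[1]+.5)/5-.5+160)
P=dict(pRL=((115,96),(721,350)),pRR=((396,96),(377,366)),pFR=((399,306),(377,171)),pFL=((115,306),(698,155)),
hL=((157,343),(640,78)),hR=((360,342),(435,82)),lFR=((466,403),(303,94)),lFL=((45,403),(760,78)),
dFR=((665,405),(76,145)),dRR=((655,72),(40,466)),disc=((565,313),(182,220)))
for k,(a,b) in P.items():
    x,e=tri([ray(ct,T(a)),ray(cs,S(b))]); print(k,x.round(4),round(e,4))
np.set_printoptions(suppress=True)
# fit washer pose
L=[((-100,178,130),'lFL'),((-100,-58,130),'lFR'),((-100,-180,100),'dFR'),((100,-180,100),'dRR'),((-45,-120,100),'disc'),((-70,110,165),'hL'),((-70,10,165),'hR')]
def W(p,X):
    return R.from_euler('z',p[2]).apply(np.array(X)/1000)+[p[0],p[1],0]
def res(p):
    r=[]
    for X,k in L:
        r+=list(proj(ct,W(p,X))[0]-T(P[k][0])); r+=list(proj(cs,W(p,X))[0]-S(P[k][1]))
    return r
s=least_squares(res,[.6,0,0],loss='soft_l1'); print(s.x,np.array(res(s.x)).reshape(-1,4).round(1))
for n,X in dict(sel=(-45,-120,133),handle=(-70,60,165),hinge=(90,60,120)).items(): print(n,W(s.x,X))
print('spool',onz(ct,T((582,105)),.134),'cup',onz(ct,T((600,498)),.095))
print('line',proj(ct,[W(s.x,(-45-21*np.cos(a),-120+21*np.sin(a),140)) for a in (0,.2,.4,.6,.8)])*5-[1400,750], proj(ct,W(s.x,(-45,-120,140)))*5-[1400,750])
print('dots',[ (proj(ct,W(s.x,(-45-41*np.cos(a),-120+41*np.sin(a),102)))*5-[1400,750]).round() for a in (0,.6,1.2,1.8)])
E
```

```text
pRL [0.662  0.0602 0.1346] 0.001
pRR [ 0.664  -0.1002  0.1347] 0.0003
pFR [ 0.5431 -0.1019  0.1317] 0.0004
pFL [0.5409 0.0588 0.1337] 0.0002
hL [0.5165 0.0322 0.1655] 0.0021
hR [ 0.5182 -0.0741  0.1692] 0.0024
lFR [ 0.4886 -0.1401  0.1307] 0.0008
lFL [0.4858 0.0968 0.1296] 0.0008
dFR [ 0.4913 -0.2601  0.0994] 0.0008
dRR [ 0.6889 -0.2572  0.1006] 0.0002
disc [ 0.5443 -0.2021  0.0997] 0.0005
[ 0.58772976 -0.07987225  0.01385389] [[ 0.3  0.2  0.3 -0.3]
 [-0.   0.1  0.7  0.2]
 [ 0.7  0.3 -0.1 -0.4]
 [ 0.3 -0.4 -0.6  0.6]
 [-0.3 -0.   0.8 -0.1]
 [ 1.9  0.2 -0.4  0.1]
 [-2.2  0.3  0.4  0.9]]
sel [ 0.54439649 -0.20048414  0.133     ]
handle [ 0.51690527 -0.02084775  0.165     ]
hinge [ 0.67688992 -0.0186312   0.12      ]
spool [ 0.66041782 -0.2069888   0.134     ] cup [ 0.4373883  -0.22140494  0.095     ]
line [[574.97200104 338.96055999]
 [567.56004413 338.24054882]
 [560.40184384 336.06627235]
 [553.78494705 332.52528726]
 [547.97483297 327.76040781]] [[573.92294451 301.85914061]]
dots [array([[564., 381.]]), array([[524., 368.]]), array([[497., 336.]]), array([[493., 295.]])]
```

```bash
cat >> h.py <<'E'
YAW=0.01385; SEL=np.array([0.5444,-0.2005]); HAN=np.array([0.5169,-0.0208,0.165]); HIN=np.array([0.6769,-0.0186,0.120])
def qdown(a,flip=False):
    """tool down, jaw axis perpendicular to knob line at angle a (washer frame)"""
    x=np.array([np.sin(a),np.cos(a),0])*(-1 if flip else 1); z=np.array([0,0,-1.]); y=np.cross(z,x)
    return (R.from_euler('z',YAW)*R.from_matrix(np.stack([x,y,z],1))).as_quat()
E
python3 - <<'E'
from h import *
from bench import manip,viewer
np.set_printoptions(suppress=True,precision=3)
for fl in (0,1):
  for a in (.4,.8,1.25,1.57):
    print(fl,a,manip.solve_ik([*SEL,.27],qdown(a,fl)))
  print('h',manip.solve_ik([*HAN[:2],.25],qdown(np.pi/2,fl)))
E
```

```text
0 0.4 [ 0.142  0.306  0.204  1.701 -0.067  1.142  1.55 ]
0 0.8 [ 0.129  0.306  0.221  1.701 -0.073  1.142  1.155]
0 1.25 [ 0.11   0.307  0.245  1.702 -0.081  1.142  0.712]
0 1.57 [ 0.096  0.308  0.263  1.702 -0.087  1.142  0.397]
h [-0.074  0.207  0.071  1.869 -0.017  1.066  0.018]
1 0.4 [-0.016  0.318  0.404  1.706 -0.136  1.145 -1.531]
1 0.8 [-0.382  0.417  0.908  1.717 -0.352  1.181 -1.737]
1 1.25 [-0.598  0.671  1.361  1.722 -0.678  1.322 -1.904]
1 1.57 [-0.598  0.671  1.361  1.722 -0.678  1.322 -2.224]
h [-1.06   0.711  1.537  1.895 -0.743  1.305 -2.425]
```

```bash
python3 - <<'E'
from h import *
from bench import manip,viewer
np.set_printoptions(suppress=True,precision=4)
manip.servo_line([.281,.5,.43],vel=.3)
manip.move_pose([*(SEL-[.0,0]),.40],qdown(.8))
c=viewer.get_calibration("wrist"); im=viewer.get_image("wrist"); 
cv2.imwrite("pics/w1.png",im[:,:,::-1])
import json; json.dump({k:np.array(v).tolist() for k,v in c.items()},open('w1.json','w'))
manip.servo_line([*(SEL-[.0,0]),.30],vel=.2)
c=viewer.get_calibration("wrist"); im=viewer.get_image("wrist"); 
cv2.imwrite("pics/w2.png",im[:,:,::-1])
json.dump({k:np.array(v).tolist() for k,v in c.items()},open('w2.json','w'))
print(manip.current_clock(),manip.current_tool_pos(),manip.current_q(),manip.current_force())
E
```

```text
4.4333 [ 0.5454 -0.2008  0.3016] [ 0.0574  0.2856  0.3093  1.6629 -0.0921  1.2047  1.1725] [ 0.7914 -0.6394  0.3108]
```

View pics/w1.png

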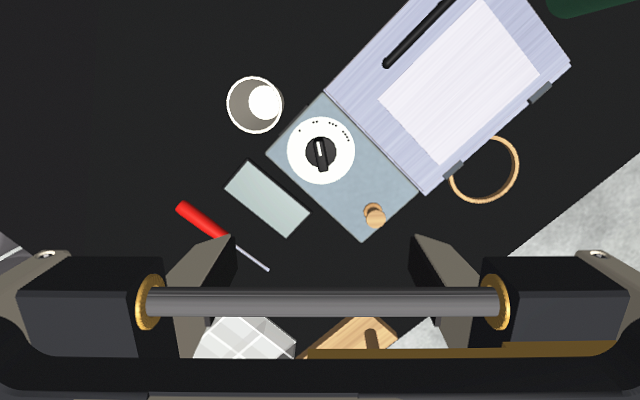

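View pics/w2.png

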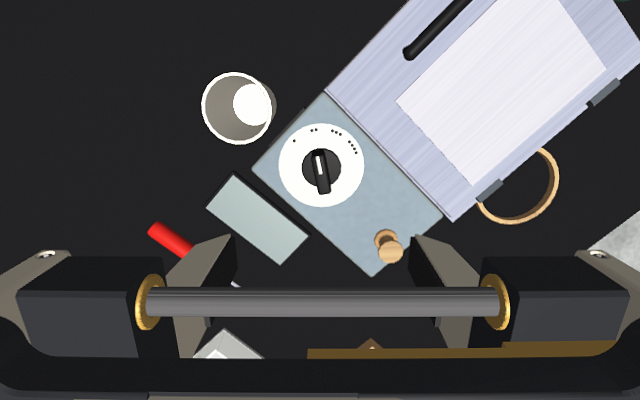

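```bash
python3 - <<'E'
import cv2
t=cv2.imread("pics/w2.png")
cv2.imwrite("pics/w2c.png",cv2.resize(t[115:215,270:370],None,fx=6,fy=6,interpolation=cv2.INTER_CUBIC))
t=cv2.imread("pics/w1.png")
cv2.imwrite("pics/w1c.png",cv2.resize(t[105:195,275:365],None,fx=6,fy=6,interpolation=cv2.INTER_CUBIC))
E
```

```text
(no output)
```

View pics/w2c.png

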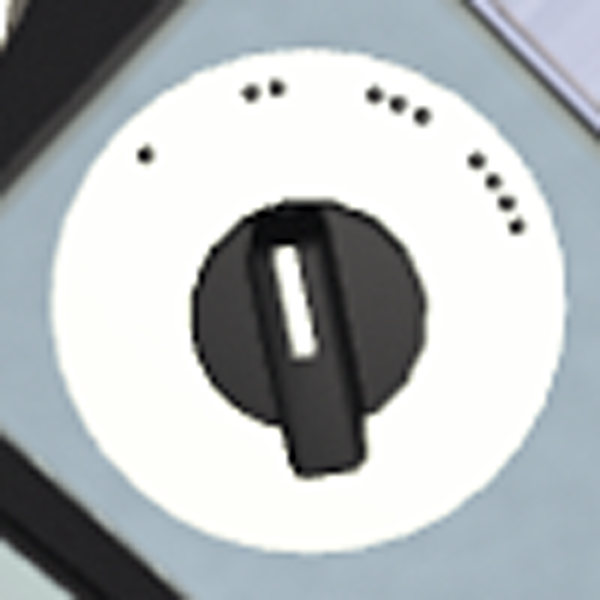

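View pics/w1c.png

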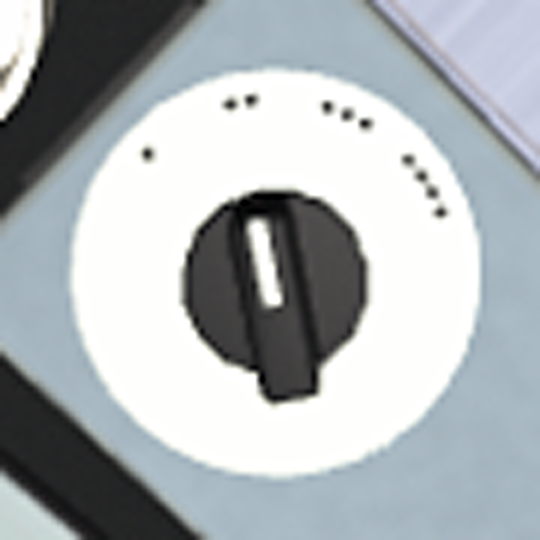

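```bash
python3 - <<'E'
from h import *
import json
c1,c2=[{k:np.array(v) if isinstance(v,list) else v for k,v in json.load(open(f'w{i}.json')).items()} for i in (1,2)]
A=lambda u:((u[0]+.5)/6-.5+275,(u[1]+.5)/6-.5+105)
B=lambda u:((u[0]+.5)/6-.5+270,(u[1]+.5)/6-.5+115)
for n,a,b in (('ltop',(256,220),(285,250)),('lbot',(274,305),(306,355)),('disc',(276,272),(309,300)),('dot1',(148,154),(145,154)),('4d2',(421,177),(493,181))):
    x,e=tri([ray(c1,A(a)),ray(c2,B(b))]); print(n,x,e)
p=onz(c2,B((285,250)),.140);q=onz(c2,B((306,355)),.140);d=p-q;print(p,q,'ang',np.arctan2(d[1],-d[0])+YAW)
p=onz(c1,A((256,220)),.140);q=onz(c1,A((274,305)),.140);d=p-q;print(p,q,'ang',np.arctan2(d[1],-d[0])+YAW)
print('disc',onz(c2,B((309,300)),.101),onz(c1,A((276,272)),.101), 'cup',onz(c2,(236,105),.095),'spool',onz(c2,(389,252),.134))
E
```

```text
ltop [ 0.52675807 -0.18946508  0.14829234] 0.00014796056122485084
lbot [ 0.54313871 -0.20098881  0.13838323] 5.475939563869739e-05
disc [ 0.54445415 -0.20189009  0.09098878] 1.472773550626344e-05
dot1 [ 0.50337166 -0.20247794  0.09799548] 0.00020859660620698838
4d2 [ 0.55232605 -0.16183861  0.09283064] 0.0002096278685045039
[ 0.52797083 -0.19065027  0.14      ] [ 0.54280953 -0.20072579  0.14      ] ang 0.6103445779436717
[ 0.52748633 -0.190572    0.14      ] [ 0.54295443 -0.20071464  0.14      ] ang 0.5942314717055829
disc [ 0.54285808 -0.20022632  0.101     ] [ 0.54317826 -0.20057256  0.101     ] cup [ 0.43388831 -0.21917142  0.095     ] spool [ 0.65919701 -0.21156287  0.134     ]
```

```bash
python3 - <<'E'
from h import *
from bench import manip,effector,viewer
np.set_printoptions(suppress=True,precision=4)
S=[.5440,-.2004]
manip.servo_line([*S,.20],ori=qdown(.75),vel=.2)
manip.servo_line([*S,.1165],ori=qdown(.75),vel=.12)
print(manip.current_tool_pos(),manip.current_force())
effector.close(f_grip=25)
print('gap',manip.current_finger_gap(),manip.current_force(),manip.current_clock())
for a in (.9,1.05,1.2,1.24):
    manip.move_pose([*S,.1165],qdown(a))
    print(a,manip.current_tool_pos(),manip.current_force(),manip.current_wrist_torque(),manip.current_finger_gap())
r=R.from_quat(manip.current_tcp_rot()).as_matrix()[:,0]; print('jaw a',np.arctan2(r[0],r[1])+YAW,manip.current_clock())
cv2.imwrite("pics/w3.png",viewer.get_image("wrist")[:,:,::-1]);cv2.imwrite("pics/t3.png",cv2.resize(viewer.get_image("top")[150:270,280:440,::-1],None,fx=5,fy=5))
E
```

```text
[ 0.5447 -0.2007  0.1173] [0.8354 0.2103 0.0332]
gap 0.013811655857097874 [-1.3711 -2.7953  0.2144] 7.125
0.9 [ 0.5437 -0.2009  0.1165] [-0.8366 -3.2569  0.136 ] [-0.5873  0.4354  0.061 ] 0.013975118807892739
1.05 [ 0.5438 -0.2008  0.1165] [-1.7391 -2.4735 -0.276 ] [-0.6768  0.3856 -0.0429] 0.013695674161159377
1.2 [ 0.5439 -0.2007  0.1165] [-1.1675 -3.6201  0.1586] [-0.7801  0.3051 -0.1289] 0.01382551277289062
1.24 [ 0.5439 -0.2007  0.1165] [-1.7906 -3.4284  0.0168] [-0.7995  0.3445  0.1575] 0.01340887655896075
jaw a 1.2354339322476133 8.125
```

View pics/w3.png

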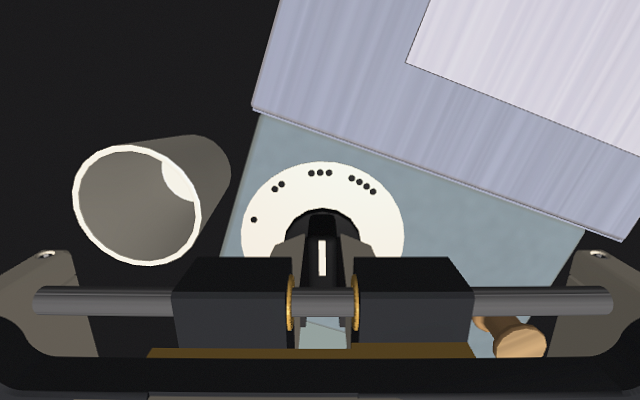

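The wrist view shows the white line (≈322,258) pointing at the three dots (≈320,172). I'll release the knob, rise and check it again.

```bash
python3 - <<'E'
from h import *
from bench import manip,effector,viewer
import json
np.set_printoptions(suppress=True,precision=4)
effector.open_jaws()
manip.sleep(.3)
manip.servo_line([.5440,-.2004,.30],vel=.2)
c=viewer.get_calibration("wrist");cv2.imwrite("pics/w4.png",viewer.get_image("wrist")[:,:,::-1])
json.dump({k:np.array(v).tolist() for k,v in c.items()},open('w4.json','w'))
manip.move_pose([HAN[0],HAN[1],.32],qdown(np.pi/2)); manip.sleep(.2)
c=viewer.get_calibration("wrist");cv2.imwrite("pics/w5.png",viewer.get_image("wrist")[:,:,::-1])
json.dump({k:np.array(v).tolist() for k,v in c.items()},open('w5.json','w'))
print(manip.current_clock(),manip.current_tool_pos())
E
```

```text
11.9417 [ 0.517  -0.0226  0.3197]
```

View pics/w4.png

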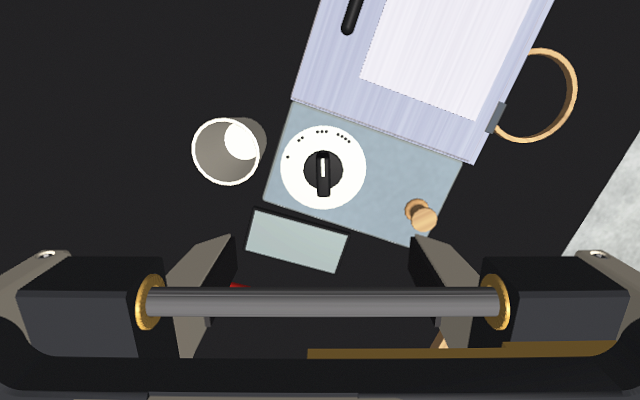

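View pics/w5.png

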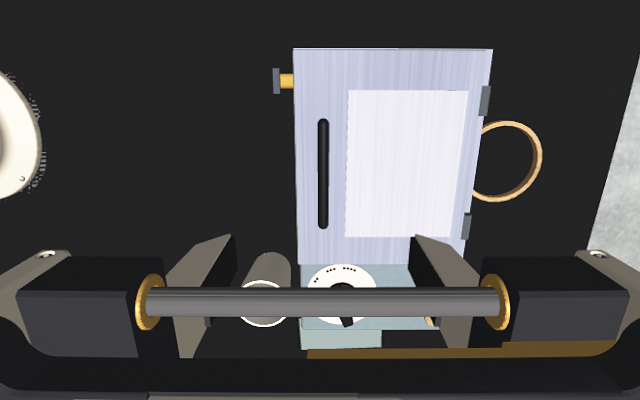

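```bash
python3 - <<'E'
from h import *
import json
g=lambda i:{k:np.array(v) if isinstance(v,list) else v for k,v in json.load(open(f'w{i}.json')).items()}
c=g(5); print([onz(c,(323,v),.165) for v in (121,228)], np.mean([onz(c,(323,v),.165) for v in (119,229)],0), proj(c,HAN))
im=cv2.imread('pics/w4.png');m=im[148:182,316:331].min(2)>150
ys,xs=np.nonzero(m);ys=ys+148;xs=xs+316
for c4 in [g(4)]:
    print(len(xs),ys.min(),ys.max(),xs.min(),xs.max())
    P=np.array([onz(c4,(x,y),.140)[:2] for x,y in zip(xs,ys)]);u=np.linalg.svd(P-P.mean(0))[2][0];u*=np.sign(u[1]);print(np.arctan2(u[1],-u[0])+YAW)
E
```

```text
[array([0.51706749, 0.03057799, 0.165     ]), array([ 0.51823703, -0.07722912,  0.165     ])] [ 0.51764848 -0.02297513  0.165     ] [[322.25591532 174.70870135]]
116 148 176 316 330
1.2638215673961823
```

```bash
python3 - <<'E'
from h import *
import json
g=lambda i:{k:np.array(v) if isinstance(v,list) else v for k,v in json.load(open(f'w{i}.json')).items()}
im=cv2.imread('pics/w4.png');m=(im[148:182,316:331].min(2)>150).astype(np.uint8)
n,l,s,ce=cv2.connectedComponentsWithStats(m);print(s)
for i in range(1,n):
    if s[i,4]<15: continue
    ys,xs=np.nonzero(l==i)
    P=np.array([onz(g(4),(x+316,y+148),.140)[:2] for x,y in zip(xs,ys)]);u=np.linalg.svd(P-P.mean(0))[2][0];u*=np.sign(u[1]);print(s[i],np.arctan2(u[1],-u[0])+YAW)
E
```

```text
[[  0   2  15  32 394]
 [  0   0  15   4  43]
 [  5  10   4  19  73]]
[ 0  0 15  4 43] 2.8134357425866403
[ 5 10  4 19 73] 1.2336207373535255
```

```bash
python3 - <<'E'
from h import *
from bench import manip,effector,viewer
np.set_printoptions(suppress=True,precision=4)
q=qdown(np.pi/2)
# sleeves: grasp point at bar centre -> TCP z = .165-.0188; stay a bit high
manip.servo_line([.5173,-.0215,.1475],ori=q,vel=.12)
print(manip.current_tool_pos(),manip.current_force())
effector.close(f_grip=30)
print('gap',manip.current_finger_gap(),manip.current_force(),manip.current_clock())
cv2.imwrite("pics/s6.png",cv2.resize(viewer.get_image("scene")[130:290,180:390,::-1],None,fx=3.5,fy=3.5))
E
```

```text
[ 0.5179 -0.0215  0.1482] [ 0.6466  0.0942 -0.2176]
gap 0.0098239654768267 [ 0.3073  0.8698 -1.1803] 14.775
```

View pics/s6.png

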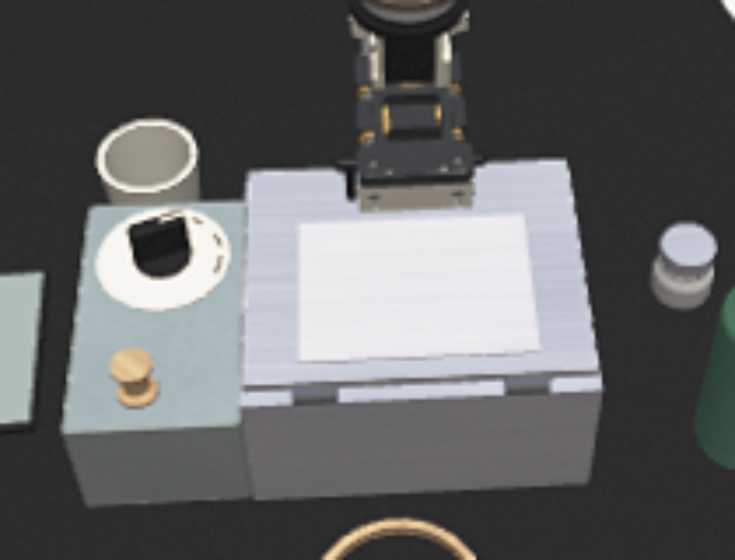

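```bash
python3 - <<'E'
from h import *
from bench import manip,effector,viewer
np.set_printoptions(suppress=True,precision=4)
q=qdown(np.pi/2); p0=np.array([.5173,-.0215,.1475])
def bar(t): 
    d=np.array([-.16*np.cos(t)+.045*np.sin(t),0,.16*np.sin(t)+.045*np.cos(t)]); return R.from_euler('z',YAW).apply(d)
for t in np.linspace(0,.873,11)[1:]:
    manip.servo_line(p0+bar(t)-bar(0),ori=q,vel=.08)
    print(round(t,3),manip.current_tool_pos(),manip.current_force(),manip.current_finger_gap(),manip.current_clock())
    if np.linalg.norm(manip.current_force())>25: print('STOP');break
cv2.imwrite("pics/s7.png",viewer.get_image("scene")[:,:,::-1])
cv2.imwrite("pics/t7.png",viewer.get_image("top")[:,:,::-1])
import json;c=viewer.get_calibration("wrist");cv2.imwrite("pics/w7.png",viewer.get_image("wrist")[:,:,::-1])
json.dump({k:np.array(v).tolist() for k,v in c.items()},open('w7.json','w'))
E
```

```text
0.087 [ 0.5219 -0.0215  0.1612] [ 2.9638 -0.7492 -4.6099] 0.01013284982108322 15.1583
0.175 [ 0.5273 -0.0214  0.1744] [ 2.3507  0.1235 -4.8179] 0.009906212602645629 15.4917
0.262 [ 0.5339 -0.0214  0.1873] [-0.4162 -0.7967 -4.4734] 0.009300112176751798 15.825
0.349 [ 0.5415 -0.0213  0.1995] [-4.8294 -1.0763 -1.0772] 0.010202914706889934 16.1583
0.436 [ 0.5501 -0.0212  0.2111] [-7.6966 -1.0933  2.097 ] 0.00987628913437997 16.4917
0.524 [ 0.5596 -0.0211  0.222 ] [-8.8176 -0.5204  4.2756] 0.010016601478803917 16.825
0.611 [ 0.5703 -0.021   0.2322] [-11.6393  -1.5332   9.6202] 0.00969507128171456 17.1583
0.698 [ 0.5826 -0.0209  0.2416] [-11.6251  -0.8942  10.6789] 0.00973770702766807 17.4917
0.786 [ 0.5963 -0.0208  0.2496] [-8.9236 -0.7601  9.0987] 0.009926861137565022 17.825
0.873 [ 0.6098 -0.0207  0.2559] [-5.8486 -1.3501  7.5826] 0.009905661271723027 18.1583
```

View pics/s7.png

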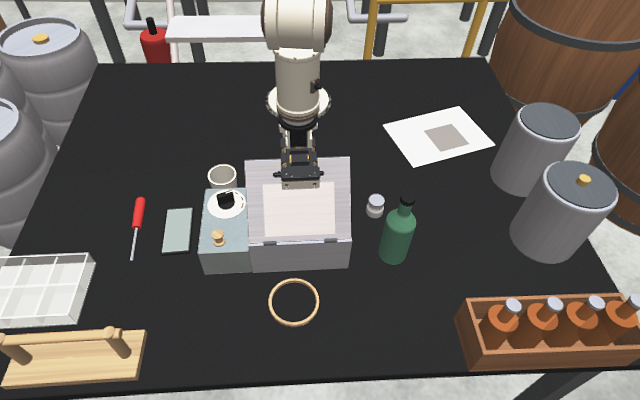

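View pics/w7.png

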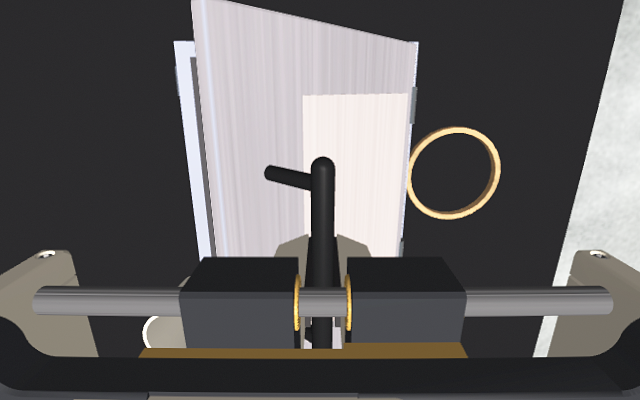

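```bash
python3 - <<'E'
from h import *
from bench import viewer,manip
import json
im=cv2.imread('pics/s7.png'); cv2.imwrite("pics/s7c.png",cv2.resize(im[140:260,230:370],None,fx=5,fy=5,interpolation=cv2.INTER_CUBIC))
cs=viewer.get_calibration("scene");cw={k:np.array(v) if isinstance(v,list) else v for k,v in json.load(open('w7.json')).items()}
def P(t,x,y,z):
    return HIN+R.from_euler('z',YAW).apply([x*np.cos(t)+z*np.sin(t),y,-x*np.sin(t)+z*np.cos(t)])
for d in (43,47,50,53,57):
    t=np.radians(d)
    print(d,'sceneFL,FR',(proj(cs,[P(t,-.19,.118,.01),P(t,-.19,-.118,.01)])*5-[1150,700]).round().tolist(),'wrist FL, barL',proj(cw,[P(t,-.19,.118,.01),P(t,-.16,.05,.045)]).round(1).tolist())
print(manip.current_clock(),manip.current_tool_pos(),manip.current_force())
E
```

```text
43 sceneFL,FR [[594.0, 79.0], [77.0, 98.0]] wrist FL, barL [[169.2, 0.3], [281.9, 160.4]]
47 sceneFL,FR [[598.0, 80.0], [75.0, 100.0]] wrist FL, barL [[184.1, -5.4], [302.9, 163.1]]
50 sceneFL,FR [[602.0, 83.0], [73.0, 102.0]] wrist FL, barL [[198.1, -10.0], [320.3, 164.9]]
53 sceneFL,FR [[605.0, 86.0], [71.0, 106.0]] wrist FL, barL [[214.8, -14.6], [339.0, 166.7]]
57 sceneFL,FR [[610.0, 93.0], [68.0, 113.0]] wrist FL, barL [[241.4, -20.8], [365.6, 168.8]]
18.3083 [ 0.60947426 -0.0206467   0.25577813] [-5.23721963 -1.54580739  6.17908844]
```

View pics/s7c.png

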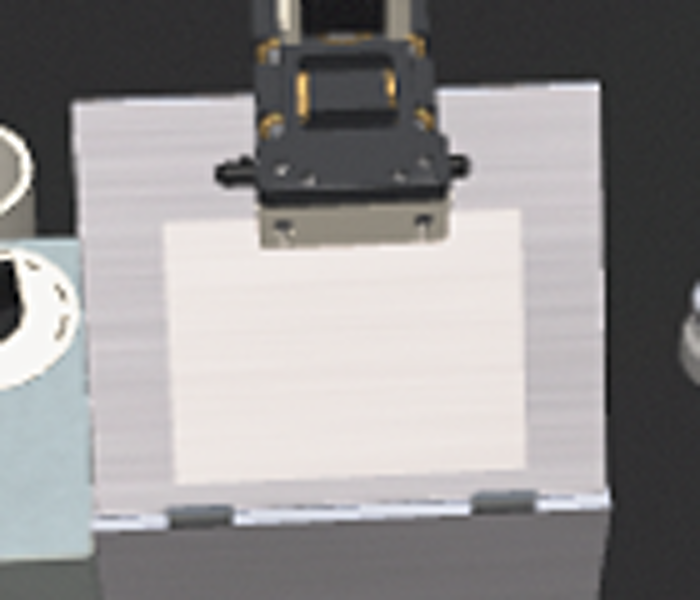

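Lid corners in the scene crop at (600,83) and (72,101) match the 50° prediction, and the wrist view's bar end at about (323,160) gives about 50.5°. I'll check that it holds still, then hand in.

```bash
python3 - <<'E'
from h import *
from bench import manip,viewer
import cv2
for i in range(3):
    manip.sleep(.4); print(manip.current_tool_pos(),manip.current_force().round(2),manip.current_finger_gap(),abs(manip.current_joint_velocities()).max())
a=cv2.imread('pics/w7.png')[:,:,::-1];b=viewer.get_image("wrist")
print('wrist change',cv2.absdiff(a.copy(),b).mean())
t0=cv2.imread("pics/top0.png"); t=viewer.get_image("top")[:,:,::-1]; cv2.imwrite("pics/t8.png",t)
E
```

```text
[ 0.60944443 -0.02064987  0.25580532] [-6.19 -1.6   6.88] 0.010397577414918044 0.0013617501269038302
[ 0.60942567 -0.02064193  0.25577246] [-5.36 -1.64  5.2 ] 0.009670965999555282 0.0019185350176137842
[ 0.60942007 -0.02067965  0.25577764] [-5.22 -1.31  6.86] 0.010068112041972728 0.0016565320283400535
wrist change 0.7606497395833334
```

View pics/t8.png

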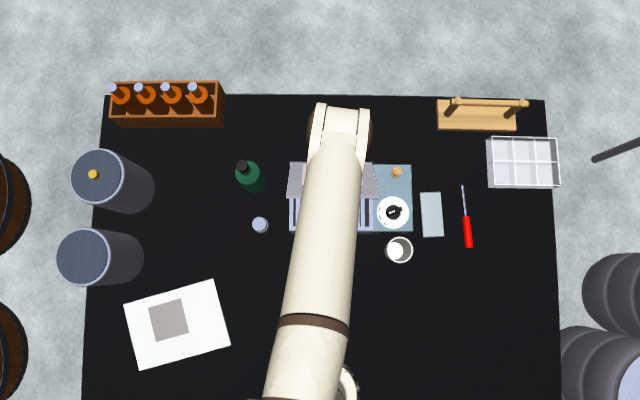

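The top view shows the flask, jar, cup, phone, driver and spool at the same pixels as at the start. The hoop is hidden here but is unchanged in the scene view at (294,302).

```bash
python3 -c "
from bench import manip
manip.hand_in(); print(manip.current_clock())"
```

```text
the job is handed in; nothing more can be done
the job is handed in; nothing more can be done
```

I turned the selector from two dots to three dots, then raised the lid by its bar handle to 50 degrees. I handed in at about 20 s with the gripper still holding the lid; no verdict is reported.

- **Selector:** after release, the white line measured about 1.23 rad in the wrist view (target 1.2, allowed 1.08 to 1.32). The 0.03 rad difference is probably pixel error.
- **Lid angle:** the lid's front corners in the scene view fit 50 degrees, and the bar end in the wrist view gave about 50.5.
- **Hold:** over 1.2 s the tool moved less than 0.1 mm. The fingers stayed 10 mm apart on the bar under a 30 N grip, against the stated 11 mm bar thickness.
- **Forces:** I read at most about 16 N on the tool, during the lift.
- **Bystanders:** none visibly moved. The final top view hid the hoop, so I checked it in the scene view taken when the lift ended.

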